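# Roll open a jig's thumbscrew and slide the rail to its stop

### The job

Loosen the jig's knurled thumbscrew by two full turns, rolling a fingertip across the top of its rim towards the robot's end of the jig; then push the freed rail along its channel with the fingertips until it is fully home against the end stop. Touch only, lift nothing: the rail stays standing in its channel, the wheel stays at two turns, and the tools and things on the bench stay where they are.

Things in the scene. Friction and masses are not known exactly. Their poses are not given: they have to be found in the camera images.
- lock_wheel (a joint): turning angle (rad) of the thumbscrew's knurled wheel: 0 = tight (start), grows as it loosens, 6.28 per full turn, hard stops at 0 and 18.85. It loosens when the top of its rim is rolled towards the jig's -x (the robot's end). It stays where it is left (rim drag about 1 N). A brass bar across the rim, on top at the start and after each full turn, is the turn mark
- rim_top (a point): topmost point of the wheel's rim, mid-width, 92 mm above the bench; it does not spin but travels outward with the wheel; axes as the jig's. The wheel is dark steel, 44 mm across, 24 mm wide, finely knurled, its axis level along y, at the start 72 mm out from the rail's middle. The space above it is open
- screw: the screw with its 8 mm steel pin; origin on its axis, 5 mm beyond the pin's tip, 70 mm above the bench. Each turn draws screw, wheel and pin 7 mm outward (jig's -y); the pin has left the rail after about 1.5 turns. Screw and wheel sit on a spring: pressed from above they yield straight down, starting at about 1 N, 0.7 N per mm, to a solid stop at 10 mm
- jig: plywood jig fixed to the bench: base 320 x 180 x 15 mm (x -150 to +170, y -125 to +55 mm). Origin on the bench under the middle of the rail's channel; x along the channel away from the robot, z up. Channel floor 15 mm above the bench, bare behind the rail; fence 42 mm high over it on the +y side, lip 14 mm on the -y side. The screw's bracket (y -34 to -52 mm) is 86 mm high
- rail: loose pale wooden rail 180 x 30 x 60 mm (length along x, standing on edge), about 0.18 kg, origin at the middle of its underside, axes as the jig's. A 12 mm wide, 12 mm deep groove crosses its screw side from top to bottom 20 mm ahead of its middle; the screw's pin stands 10 mm deep in it and locks the rail until loosened
- rail_near (a point): middle of the rail's end face nearest the robot (its -x end, 30 x 60 mm), 30 mm above the channel floor: the face to push. Axes as the rail's
- rail_far (a point): point on the rail's other end face (its +x end), 25 mm above the channel floor; axes as the rail's
- stop_face (a point): middle of the end stop's face that looks at the rail, at the same height as rail_far. The stop is a fixed aluminium block 22 x 30 x 45 mm in the channel, 30 to 60 mm beyond the rail's far end at the start. x points away from the rail; rail_far and stop_face meet when the rail is home
- chisel_wide: wood chisel with a 25 mm wide blade, black handle; 240 mm long, lying on the bench, origin under its middle, blade towards +x; bystander
- chisel_narrow: wood chisel with a 12 mm blade, black handle, 240 mm long, 30 mm high, lying on the bench beside the jig on its screw side, blade towards +x; bystander
- mallet: wooden mallet lying on its side, handle 240 mm long, head 75 x 130 x 60 mm at its +x end; bystander
- glue: upright glue bottle, 60 mm across, 170 mm high; bystander
- offcut: pale wood offcut 70 x 45 x 30 mm lying on the bench beside the jig; bystander
- tape: tape measure 70 x 36 x 65 mm standing on the bench; bystander
- pencil_cup: empty steel cup 72 mm across, 90 mm high; bystander
- square: try square lying flat: stock 110 x 20 x 18 mm along x, blade 150 mm long along +y; bystander
There are look-alikes about, which are no part of the job. Leave any green look-alike of the rail alone.

How it is judged:
By the outcome, as a careful person would: the job done as asked, in the order asked, and still so for the second after the job is handed in, with the robot touching nothing.
It also fails if it takes over 64 s, if anything falls off the work surface, if the arm or the gripper's body presses on something with over 40 N, if the wrist force passes 120 N, or if a joint passes its speed limit or range.

### The arm

A 7-joint arm with a two-finger parallel gripper is mounted at the origin on the work surface. World frame = base frame: x ahead of the robot, y to its left, z up, the work surface at z = 0. Lengths are in m, angles in rad, forces in N, time in s.
With the tool pointing down it reaches from about 0.425 to 0.975 m from the base axis. Payload 16.7 kg.
Tool frame: the origin (TCP) lies midway between the tips of the shut fingers; the grasp point (between the pads) lies 19 mm behind it; z points along the fingers, x is the direction in which the jaws open and shut, and the axes are right-handed (so a half turn about z gives the same grasp; the last joint's range is limited). The gripper opens to 85 mm and grips with 20 to 120 N. Pads are 22 mm wide; open, the fingers measure 114 mm over their backs; the gripper's body (76 mm by 85 mm) begins 54 mm behind the grasp point. The pads swing forward as they close: fully open they stand 13 mm farther back than shut.
Start: joints at [-1.419, 0.426, 0.074, 1.606, -0.034, 1.111, -0.067], TCP at [0.201, 0.644, 0.231] pointing down, gripper open.
Joint ranges: [-2.85, 2.85], [-0.5, 2.14], [-1.23, 1.37], [0.21, 2.46], [-1.02, 4.16], [0.16, 2.05], [-2.73, 2.73]. Speed limits (rad/s): [1.89, 1.89, 2.39, 2.39, 3.01, 3.01, 3.01].

### API

Orientations are given as a unit quaternion [x, y, z, w].
In Python, from plant import get_obs, eyes, order gives the robot as it stands.
- The arm moves only by the tool send_rows, never from a script. Its argument "rows" is a list that holds one entry, the list of rows, each a list of 7 numbers: the shift along the world's x, y, z in units of 40 mm (1.0 is 40 mm), then the turn, a rotation vector about the world's x, y, z in units of 8 degrees (1.0 is 8 degrees), then the finger opening in mm, from 0 to 85.4. A call has 1 to 12 rows; each row shifts and turns the commanded pose from where the row before left it; what a row does not reach is not made up. A row lasts 1/10 s, in which the tool goes at most 50 mm and 8.59 degrees, less where a joint would pass 70% of its speed; a pose out of reach is approached as far as the arm can. A call is refused whole if a number of a shift passes 1 or a number of a turn 1, either way. A call with a gripper value outside its range is refused whole. The fingers move at their own pace and stop on an object; "newtons" is the grip in N (left out, the last holds). Time passes only in rows, so rows that do not move let the fingers close. It gives the time, the measured TCP pose, the force and the opening at its end, in the units of the state.
- get_obs(): the state, without advancing time (a new reading comes with each control period).
- eyes.grab_frame(name): name is "scene" or "top" or "wrist"; returns the picture (480x640x3 uint8, red, green, blue); there is no depth.
- eyes.camera_info(name): a dict with "vertical_fov" (degrees; the focal length in pixels is half the picture's height over the tangent of half this angle, whatever the lens; pixels are square), "cx", "cy" (the principal point, pixels), "distortion" ([k1, k2, p1, p2, k3] as OpenCV has them; the pictures are not rectified), "origin" and "rotation" of the camera in the world. Camera axes: x right, y down, z forward; pixel columns grow to the right and rows downward; lengths in m; the calibration is good to about 2 mm. A picture is of the moment at which its call begins: read the wrist's pose just before it. camera_info takes no time and is no camera call; for the wrist camera it gives the pose at the moment of the call.
- order.job_done(): hands the job in, once; it reports no verdict.
The state is a dict: "time_s": time; "qpos": joint angles; "qd": joint speeds; "joint_efforts": joint torques, N m; "tcp_pos": TCP position; "ee_rot": TCP orientation; "ft_force": force on the tool from outside, world axes, zero at the start; "torque": the same for the moment, N m; "grip_width": opening from 0.0 (shut) to 1.0 (fully open).
Only numpy, scipy, OpenCV 4.12 (cv2) and the standard library are available. Lean on these libraries where they do the work, as an engineer would, in place of code of your own. Each camera call takes 0.05 s, during which the arm holds its last target. There are 200 camera calls.

## Working session

There is one attempt and no reset: what is moved stays moved. The work goes in short steps, Python scripts to look and compute and a tool call to move; the robot and the scene stay as the last step left them, time stands still between calls to the robot, and variables do not carry over. Pictures are saved under pics/ and viewed, about 8 in all and at most 12, crops included, and the job is handed in when it is done.

Besides the shell and the picture viewer there is one more tool, called as name(argument=value, ...), one argument or row to a line, values as JSON. send_rows: Moves the arm, as the interface text tells. Its arguments: {"type":"object","properties":{"rows":{"type":"array","items":{"type":"array","items":{"type":"array","items":{"type":"number"}}}},"newtons":{"type":"number"}},"required":["rows"]}

```bash
mkdir -p pics; cat > h.py <<'E'
import numpy as np, cv2
from plant import get_obs, eyes, order
def K(n):
    i=eyes.camera_info(n); f=240/np.tan(np.radians(i['vertical_fov'])/2)
    return np.array([[f,0,i['cx']],[0,f,i['cy']],[0,0,1]]),np.array(i['distortion'],float),np.array(i['origin'],float),np.array(i['rotation'],float).reshape(3,3)
def ray(c,px):
    k,d,o,R=c; u=cv2.undistortPoints(np.array([[px]],float),k,d)[0,0]
    v=R@np.array([u[0],u[1],1]); return o,v/np.linalg.norm(v)
def onz(c,px,z):
    o,v=ray(c,px); return o+v*(z-o[2])/v[2]
def proj(c,P):
    k,d,o,R=c; p=(np.atleast_2d(P)-o)@R
    return cv2.projectPoints(p,np.zeros(3),np.zeros(3),k,d)[0][:,0]
def save(n,f):
    im=eyes.grab_frame(n); cv2.imwrite('pics/'+f,im[:,:,::-1]); return im
E
python3 - <<'E'
from h import *
for n in('top','scene'):
    save(n,n+'0.png'); c=K(n); print(n,c[0][0,0],c[1],c[2],c[3].round(3).tolist())
print(get_obs())
E
```

```text
Traceback (most recent call last):
  File "h.py", line 5, in K
    return np.array([[f,0,i['cx']],[0,f,i['cy']],[0,0,1]]),np.array(i['distortion'],float),np.array(i['origin'],float),np.array(i['rotation'],float).reshape(3,3)
                                                                                                                       ~~~~~~~~~~~~~~~~~~~~~~~~~~~~~~~~~~~~~^^^^^
ValueError: cannot reshape array of size 4 into shape (3,3)
```

View pics/top0.png

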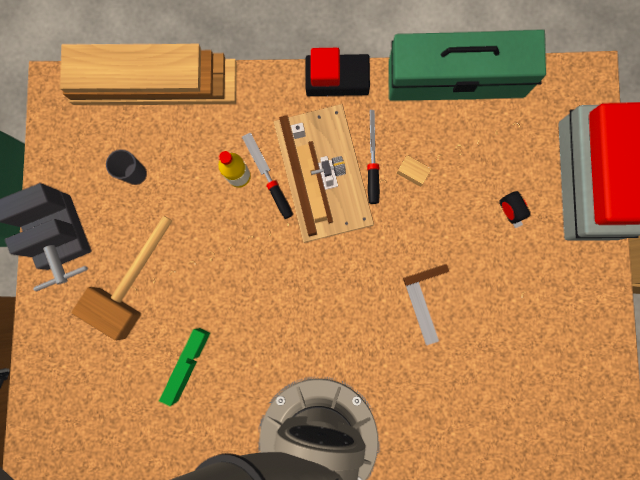

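The top view shows the jig at about (325,172), with the wheel near (338,167). The green look-alike is at (185,367), well off the jig. The wood in the jig's channel is the rail. The camera rotation comes as a quaternion, so I'll fix the helper.

```bash
sed -i "s/np.array(i\['rotation'\],float).reshape(3,3)/Rotation.from_quat(i['rotation']).as_matrix()/; 1a from scipy.spatial.transform import Rotation" h.py
python3 - <<'E'
from h import *
t=cv2.imread('pics/top0.png')
a=cv2.resize(t[95:250,225:420],None,fx=4,fy=3.87,interpolation=cv2.INTER_CUBIC) if 0 else cv2.resize(t[98:248,230:425],(780,600),interpolation=cv2.INTER_CUBIC)
cv2.imwrite('pics/topc.png',a)
save('scene','scene0.png')
for n in('top','scene'):
    c=K(n); print(n,c[0][0,0],c[1],c[2],c[3].round(3).tolist())
c=K('top')
print(get_obs())
E
```

```text
top 496.50956385606673 [0.04540767 0.         0.         0.         0.        ] [ 0.31964019 -0.03227318  1.22861586] [[-0.002, -0.994, 0.107], [-1.0, 0.005, 0.03], [-0.031, -0.107, -0.994]]
scene 570.3840378625437 [-0.12644138  0.          0.          0.          0.        ] [ 1.63543219 -0.00580656  1.04002302] [[-0.005, 0.632, -0.775], [1.0, -0.001, -0.008], [-0.006, -0.775, -0.632]]
{'time_s': 0.1, 'qpos': array([-1.41852849,  0.42669528,  0.07385054,  1.60655473, -0.03409825,
        1.11076948, -0.06710299]), 'qd': array([-0.00161962, -0.00190446,  0.00031267, -0.00216338,  0.00064755,
       -0.00026568, -0.00133559]), 'joint_efforts': array([ 7.94883206e-03, -9.51539183e+01,  3.77078488e+00, -4.64404178e+01,
        1.94512244e-02,  6.60253208e-03, -4.85782925e-05]), 'tcp_pos': array([0.20053105, 0.64414098, 0.23065814]), 'ee_rot': array([ 8.05369078e-01,  5.92773403e-01, -4.43781081e-04,  3.79299794e-04]), 'ft_force': array([ 0.95421814,  0.33307123, -0.41775058]), 'torque': array([-0.02407331, -0.02085352, -0.05101785]), 'grip_width': 1.0011791159232595}
```

View pics/topc.png

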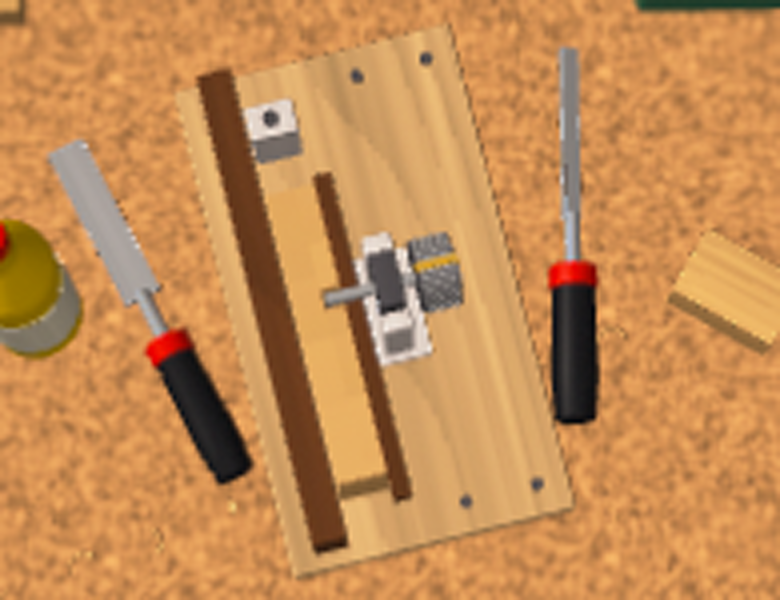

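View pics/scene0.png

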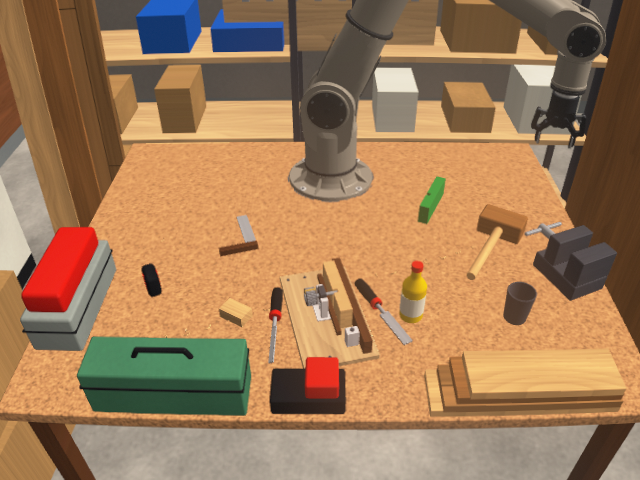

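The crop shows the jig base corners (top surface) at about (178,95), (447,27), (573,507) and (300,577). The rail is pale and locked, with its near top edge at y≈480. The wheel with its brass bar is at (437,270), the stop at (273,130) and the narrow chisel on the right. In the scene view the jig is at (330,310), and the green look-alike at (432,200) is off the jig.

```bash
python3 - <<'E'
from h import *
c=K('top')
W=lambda u,v,z: onz(c,(230+u/4-.375,98+v/4-.375),z)
C=np.array([W(178,95,.015),W(447,27,.015),W(573,507,.015),W(300,577,.015)])
M=np.array([[.17,.055],[.17,-.125],[-.15,-.125],[-.15,.055]])
Pm,Cm=M.mean(0),C[:,:2].mean(0)
A=M-Pm;B=C[:,:2]-Cm
th=np.arctan2((A[:,0]*B[:,1]-A[:,1]*B[:,0]).sum(),(A*B).sum())
R=np.array([[np.cos(th),-np.sin(th)],[np.sin(th),np.cos(th)]])
o=Cm-R@Pm
print('yaw',np.degrees(th),'o',o,'res',((A@R.T)-B).round(4).tolist())
J=lambda p:(R.T@(p[:2]-o)).round(4)
for n,u,v,z in [('mark',437,262,.092),('nearL',340,485,.075),('nearR',388,470,.075),('farL',268,193,.075),('farR',310,187,.075),('stopNearL',257,140,.06),('stopNearR',298,130,.06),('wheelTL',410,238,.08),('wheelTR',450,233,.08),('wheelBR',462,303,.08),('chiselN top',568,50,.01),('chis butt',575,420,.015),('redring',572,265,.02),('wide butt',235,475,.02)]:
    p=W(u,v,z);print(n,p.round(4),J(p))
E
```

```text
yaw 13.996196086216163 o [0.62663577 0.01931715] res [[0.001, 0.0027], [0.0025, -0.0018], [-0.0012, -0.0037], [-0.0023, 0.0027]]
mark [ 0.6458 -0.0506  0.092 ] [ 0.0016 -0.0725]
nearL [0.517  0.0069 0.075 ] [-0.1094  0.0145]
nearR [ 0.5258 -0.0214  0.075 ] [-0.1077 -0.0151]
farL [0.6938 0.0497 0.075 ] [0.0725 0.0132]
farR [0.6972 0.0246 0.075 ] [ 0.0698 -0.012 ]
stopNearL [0.7317 0.0575 0.06  ] [0.1112 0.0117]
stopNearR [0.7376 0.0326 0.06  ] [ 0.1109 -0.0139]
wheelTL [ 0.6639 -0.0349  0.08  ] [ 0.023  -0.0617]
wheelTR [ 0.6667 -0.0586  0.08  ] [ 0.02   -0.0853]
wheelBR [ 0.6243 -0.0654  0.08  ] [-0.0227 -0.0817]
chiselN top [ 0.8051 -0.1354  0.01  ] [ 0.1358 -0.1933]
chis butt [ 0.5669 -0.1365  0.015 ] [-0.0956 -0.1368]
redring [ 0.6636 -0.1355  0.02  ] [-0.0016 -0.1591]
wide butt [0.5331 0.0736 0.02  ] [-0.0776  0.0753]
```

The rail runs from jig x -108 to +71 mm, so its groove is at 0. The stop is at x≈111, leaving about 40 mm of travel. The wheel is at (1.5, -72.5) mm and the jig yaw is 14°. All of this fits the description. I'll move above the wheel with the fingers shut and the jaws along jig x.

send_rows(
  rows=[
    [[0.62,-0.965,0,0,0,-0.41,0],[0.62,-0.965,0,0,0,-0.41,0],[0.62,-0.965,0,0,0,-0.41,0],[0.62,-0.965,0,0,0,-0.41,0],[0.62,-0.965,0,0,0,-0.41,0],[0.62,-0.965,0,0,0,-0.41,0],[0.62,-0.965,0,0,0,-0.41,0],[0.62,-0.965,0,0,0,-0.41,0],[0.62,-0.965,0,0,0,-0.41,0],[0.62,-0.965,0,0,0,-0.41,0],[0.62,-0.965,0,0,0,-0.41,0],[0.62,-0.965,0,0,0,-0.41,0]],
  ],
  newtons=40,
)

```text
time_s: 1.3
tcp_pos: [0.4988, 0.1795, 0.2313]
ee_rot: [0.958, 0.286, -0.0, -0.0]
ft_force: [0.8, 0.4, 0.2]
grip_width: 0.006
```

send_rows(
  rows=[
    [[0.62,-0.965,0,0,0,-0.41,0],[0.62,-0.965,0,0,0,-0.41,0],[0.62,-0.965,0,0,0,-0.41,0],[0.62,-0.965,0,0,0,-0.41,0],[0.62,-0.965,0,0,0,-0.41,0],[0.62,-0.965,0,0,0,-0.41,0],[0,0,0,0,0,0,0],[0,0,0,0,0,0,0]],
  ],
)

```text
time_s: 2.1
tcp_pos: [0.6469, -0.0515, 0.2306]
ee_rot: [0.993, 0.118, -0.001, 0.0]
ft_force: [-0.3, 1.3, -0.1]
grip_width: -0.002
```

```bash
cat >> h.py <<'E'
O=np.array([.6266,.0193]); th=np.radians(14.0)
RJ=np.array([[np.cos(th),-np.sin(th)],[np.sin(th),np.cos(th)]])
def toj(p): return np.r_[RJ.T@(np.array(p[:2])-O),p[2]]
def tow(p): return np.r_[RJ@np.array(p[:2])+O,p[2]]
def st():
    s=get_obs(); print('t',s['time_s'],'tcp',s['tcp_pos'].round(4),'jig',toj(s['tcp_pos']).round(4),'yaw',np.degrees(2*np.arctan2(s['ee_rot'][1],s['ee_rot'][0])).round(2),'q',s['ee_rot'].round(4),'F',s['ft_force'].round(2),'w',round(s['grip_width'],3)); return s
E
python3 - <<'E'
from h import *
st(); c=K('wrist'); save('wrist','w1.png'); print(c[2],c[3].round(2).tolist())
for n,p in dict(mark=[.0015,-.0725,.092],near=[-.108,0,.045],nearT=[-.108,0,.075],farT=[.071,0,.075],stop=[.111,0,.06]).items(): print(n,proj(c,tow(p))[0].round(0))
E
```

```text
t 2.1 tcp [ 0.6469 -0.0515  0.2306] jig [ 0.0026 -0.0736  0.2306] yaw 13.56 q [ 9.93e-01  1.18e-01 -6.00e-04  3.00e-04] F [-0.25  1.35 -0.14] w -0.002
[0.6313728  0.0218802  0.37264331] [[0.97, 0.22, 0.07], [0.23, -0.93, -0.28], [0.0, 0.29, -0.96]]
mark [319. 229.]
near [172. 121.]
nearT [157. 121.]
farT [421. 118.]
stop [473. 118.]
```

View pics/w1.png

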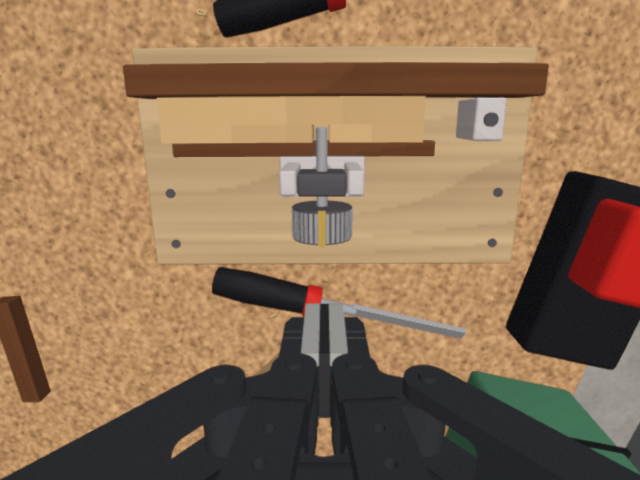

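The wrist view shows the wheel at x 292–352, y 205–243 with the brass bar at u≈322. The rail end is at (160,121) and the stop at (460–505,118). That puts the jig about 2 mm further along +x than I estimated, so I'll correct for it. Next I lower to the wheel's far side.

send_rows(
  rows=[
    [[0.28,0.085,-0.8,0,0,0,0],[0.28,0.085,-0.8,0,0,0,0],[0,0,-0.8,0,0,0,0],[0,0,-0.74,0,0,0,0],[0,0,0,0,0,0,0],[0,0,0,0,0,0,0]],
  ],
)

```text
time_s: 2.75
tcp_pos: [0.6693, -0.0425, 0.1064]
ee_rot: [0.993, 0.12, -0.0, -0.0]
ft_force: [0.3, 0.1, 0.7]
grip_width: 0.003
```

```bash
sed -i 's/O=np.array(\[.6266,.0193\])/O=np.array([.6285,.0198])/' h.py; cat >> h.py <<'E'
def bar(n='wrist',f=None):
    "brass bar centroid/extent near the wheel; angle guesses from the cylinder"
    im=eyes.grab_frame(n); c=K(n)
    if f: cv2.imwrite('pics/'+f,im[:,:,::-1])
    hsv=cv2.cvtColor(im,cv2.COLOR_RGB2HSV)
    out=[]
    for a in np.radians(np.arange(-120,121,2)):
        for y in np.arange(-.100,-.0605,.002):
            p=tow([-.022*np.sin(a),y,.070+.022*np.cos(a)])
            # visible side only
            nrm=tow([-np.sin(a),0,np.cos(a)])-tow([0,0,0])
            if nrm@(c[2]-p)<=0: continue
            u,v=proj(c,p)[0].round().astype(int)
            if 0<=u<640 and 0<=v<480:
                h,s,b=hsv[v,u]
                if 15<=h<=32 and s>130 and b>70: out.append((np.degrees(a),y))
    out=np.array(out)
    if len(out)==0: return n,'none'
    # jig base wood is paler (low s)
    return n,len(out),'ang med',np.median(out[:,0]),np.percentile(out[:,0],[10,90]).round(),'y',out[:,1].min().round(3),out[:,1].max().round(3)
E
python3 - <<'E'
from h import *
st(); print(bar('wrist','w2.png')); print(bar('scene','s2.png')); print(bar('top'))
for n,f in(('wrist','w2.png'),('scene','s2.png')):
    c=K(n); u,v=proj(c,tow([0,-.0725,.092]))[0].astype(int); print(u,v)
    im=cv2.imread('pics/'+f); im=im[max(v-60,0):v+60,max(u-80,0):u+80]
    cv2.imwrite('pics/c_'+f,cv2.resize(im,None,fx=2.4,fy=2.4,interpolation=cv2.INTER_CUBIC))
a=[cv2.imread('pics/c_'+f) for f in('w2.png','s2.png')]; h=min(x.shape[0] for x in a)
cv2.imwrite('pics/c2.png',np.hstack([x[:h] for x in a]))
E
```

```text
t 2.75 tcp [ 0.6693 -0.0425  0.1064] jig [ 0.0245 -0.0704  0.1064] yaw 13.74 q [ 9.928e-01  1.196e-01 -2.000e-04 -2.000e-04] F [0.29 0.14 0.71] w 0.003
('wrist', 79, 'ang med', np.float64(-4.0), array([-8.,  2.]), 'y', np.float64(-0.086), np.float64(-0.062))
('scene', 34, 'ang med', np.float64(4.0), array([-2., 10.]), 'y', np.float64(-0.088), np.float64(-0.08))
('top', 'none')
256 311
310 289
```

View pics/c2.png

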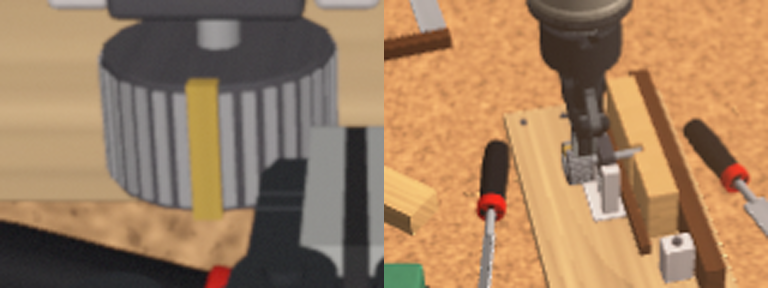

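The bar detector works: the wrist reads -4° with the bar on top (the true value is 0) and a bar width of -62 to -86 mm. First stroke.

send_rows(
  rows=[
    [[0.015,-0.06,-0.46,0,0,0,0],[0,0,0,0,0,0,0],[-0.193,-0.056,0,0,0,0,0],[-0.193,-0.056,0,0,0,0,0],[-0.193,-0.056,0,0,0,0,0]],
  ],
)

```text
time_s: 3.4
tcp_pos: [0.6465, -0.0528, 0.088]
ee_rot: [0.993, 0.119, 0.0, -0.0]
ft_force: [-0.2, 1.0, 4.1]
grip_width: 0.0
```

```bash
python3 - <<'E'
from h import *
st(); print(bar('wrist')); print(bar('scene'))
E
```

```text
t 3.4 tcp [ 0.6465 -0.0528  0.088 ] jig [-0.0001 -0.0748  0.088 ] yaw 13.66 q [ 9.929e-01  1.189e-01  5.000e-04 -1.000e-04] F [-0.19  0.97  4.11] w 0.0
('wrist', 103, 'ang med', np.float64(59.99999999999999), array([52., 66.]), 'y', np.float64(-0.084), np.float64(-0.062))
('scene', 17, 'ang med', np.float64(6.000000000000001), array([-7., 13.]), 'y', np.float64(-0.09), np.float64(-0.088))
```

send_rows(
  rows=[
    [[-0.193,-0.056,0,0,0,0,0],[-0.193,-0.056,0,0,0,0,0],[-0.193,-0.056,0,0,0,0,0],[0,0,0,0,0,0,0]],
  ],
)

```text
time_s: 3.9
tcp_pos: [0.6221, -0.06, 0.0871]
ee_rot: [0.993, 0.119, -0.001, -0.0]
ft_force: [-0.1, -0.7, 0.1]
grip_width: 0.001
```

```bash
python3 - <<'E'
from h import *
st(); print(bar('wrist','w3.png')); print(bar('scene'))
E
```

```text
t 3.9 tcp [ 0.6221 -0.06    0.0871] jig [-0.0255 -0.0759  0.0871] yaw 13.61 q [ 9.930e-01  1.185e-01 -7.000e-04 -1.000e-04] F [-0.14 -0.67  0.07] w 0.001
('wrist', 'none')
('scene', 'none')
```

Half a stroke gave about 62°, with a clean 4 N press and no slip. Repeating.

send_rows(
  rows=[
    [[0,0,0.45,0,0,0,0],[0.606,0.151,0,0,0,0,0],[0.606,0.151,0,0,0,0,0],[0,0,-0.43,0,0,0,0],[0,0,0,0,0,0,0],[-0.193,-0.056,0,0,0,0,0],[-0.193,-0.056,0,0,0,0,0],[-0.193,-0.056,0,0,0,0,0],[-0.193,-0.056,0,0,0,0,0],[-0.193,-0.056,0,0,0,0,0],[-0.193,-0.056,0,0,0,0,0],[0,0,0,0,0,0,0]],
  ],
)

```text
time_s: 5.2
tcp_pos: [0.6245, -0.0614, 0.088]
ee_rot: [0.993, 0.119, -0.001, -0.0]
ft_force: [-0.1, -0.5, -0.2]
grip_width: 0.004
```

```bash
python3 - <<'E'
from h import *
st(); print(bar('wrist')); print(bar('scene'))
E
```

```text
t 5.2 tcp [ 0.6245 -0.0614  0.088 ] jig [-0.0235 -0.0778  0.088 ] yaw 13.62 q [ 9.929e-01  1.185e-01 -5.000e-04 -1.000e-04] F [-0.06 -0.53 -0.2 ] w 0.004
('wrist', 'none')
('scene', 14, 'ang med', np.float64(-91.0), array([-101.,  -81.]), 'y', np.float64(-0.092), np.float64(-0.092))
```

send_rows(
  rows=[
    [[0,0,0.45,0,0,0,0],[0.606,0.151,0,0,0,0,0],[0.606,0.151,0,0,0,0,0],[0,0,-0.45,0,0,0,0],[0,0,0,0,0,0,0],[-0.193,-0.056,0,0,0,0,0],[-0.193,-0.056,0,0,0,0,0],[-0.193,-0.056,0,0,0,0,0],[-0.193,-0.056,0,0,0,0,0],[-0.193,-0.056,0,0,0,0,0],[-0.193,-0.056,0,0,0,0,0],[0,0,0,0,0,0,0]],
  ],
)

```text
time_s: 6.5
tcp_pos: [0.6266, -0.0626, 0.0881]
ee_rot: [0.993, 0.119, -0.001, -0.0]
ft_force: [0.4, -0.8, 0.5]
grip_width: 0.002
```

```bash
python3 - <<'E'
from h import *
st(); print(bar('wrist','w4.png')); print(bar('scene'))
E
```

```text
t 6.5 tcp [ 0.6266 -0.0626  0.0881] jig [-0.0218 -0.0795  0.0881] yaw 13.62 q [ 9.929e-01  1.186e-01 -5.000e-04 -2.000e-04] F [ 0.41 -0.77  0.45] w 0.002
('wrist', 21, 'ang med', np.float64(-68.0), array([-74., -62.]), 'y', np.float64(-0.094), np.float64(-0.066))
('scene', 69, 'ang med', np.float64(-58.00000000000001), array([-62., -54.]), 'y', np.float64(-0.092), np.float64(-0.066))
```

That's about 297° after three strokes, roughly 99° each, so 423° remain. Four more strokes, measuring in between.

send_rows(
  rows=[
    [[0,0,0.45,0,0,0,0],[0.57,0.142,0,0,0,0,0],[0.57,0.142,0,0,0,0,0],[0,0,-0.45,0,0,0,0],[0,0,0,0,0,0,0],[-0.193,-0.056,0,0,0,0,0],[-0.193,-0.056,0,0,0,0,0],[-0.193,-0.056,0,0,0,0,0],[-0.193,-0.056,0,0,0,0,0],[-0.193,-0.056,0,0,0,0,0],[-0.193,-0.056,0,0,0,0,0],[0,0,0,0,0,0,0]],
  ],
)

```text
time_s: 7.8
tcp_pos: [0.6259, -0.0648, 0.0881]
ee_rot: [0.993, 0.119, -0.001, -0.0]
ft_force: [0.8, 0.5, -0.5]
grip_width: 0.002
```

```bash
python3 - <<'E'
from h import *
st(); print(bar('wrist')); print(bar('scene'))
E
```

```text
t 7.8 tcp [ 0.6259 -0.0648  0.0881] jig [-0.023  -0.0815  0.0881] yaw 13.61 q [ 9.930e-01  1.185e-01 -5.000e-04 -1.000e-04] F [ 0.76  0.46 -0.46] w 0.002
('wrist', 29, 'ang med', np.float64(32.0), array([28., 38.]), 'y', np.float64(-0.076), np.float64(-0.066))
('scene', 45, 'ang med', np.float64(26.0), array([-4., 40.]), 'y', np.float64(-0.096), np.float64(-0.092))
```

send_rows(
  rows=[
    [[0,0,0.45,0,0,0,0],[0.585,0.146,0,0,0,0,0],[0.585,0.146,0,0,0,0,0],[0,0,-0.45,0,0,0,0],[0,0,0,0,0,0,0],[-0.193,-0.056,0,0,0,0,0],[-0.193,-0.056,0,0,0,0,0],[-0.193,-0.056,0,0,0,0,0],[-0.193,-0.056,0,0,0,0,0],[-0.193,-0.056,0,0,0,0,0],[-0.193,-0.056,0,0,0,0,0],[0,0,0,0,0,0,0]],
  ],
)

```text
time_s: 9.1
tcp_pos: [0.6264, -0.0665, 0.088]
ee_rot: [0.993, 0.119, -0.001, -0.0]
ft_force: [-0.1, 0.7, 1.0]
grip_width: 0.002
```

send_rows(
  rows=[
    [[0,0,0.45,0,0,0,0],[0.585,0.146,0,0,0,0,0],[0.585,0.146,0,0,0,0,0],[0,0,-0.45,0,0,0,0],[0,0,0,0,0,0,0],[-0.193,-0.056,0,0,0,0,0],[-0.193,-0.056,0,0,0,0,0],[-0.193,-0.056,0,0,0,0,0],[-0.193,-0.056,0,0,0,0,0],[-0.193,-0.056,0,0,0,0,0],[-0.193,-0.056,0,0,0,0,0],[0,0,0,0,0,0,0]],
  ],
)

```text
time_s: 10.3
tcp_pos: [0.6268, -0.0683, 0.088]
ee_rot: [0.993, 0.119, -0.001, -0.0]
ft_force: [-0.8, -0.8, 0.4]
grip_width: -0.0
```

```bash
python3 - <<'E'
from h import *
st(); print(bar('wrist','w5.png')); print(bar('scene','s5.png'))
E
```

```text
t 10.3 tcp [ 0.6268 -0.0683  0.088 ] jig [-0.0229 -0.0851  0.088 ] yaw 13.62 q [ 9.929e-01  1.186e-01 -5.000e-04 -1.000e-04] F [-0.81 -0.81  0.44] w -0.0
('wrist', 2, 'ang med', np.float64(-41.0), array([-42., -40.]), 'y', np.float64(-0.062), np.float64(-0.062))
('scene', 33, 'ang med', np.float64(-98.0), array([-118.,  -80.]), 'y', np.float64(-0.1), np.float64(-0.094))
```

send_rows(
  rows=[
    [[0,0,0.45,0,0,0,0],[0.585,0.146,0,0,0,0,0],[0.585,0.146,0,0,0,0,0],[0,0,-0.45,0,0,0,0],[0,0,0,0,0,0,0],[-0.193,-0.056,0,0,0,0,0],[-0.193,-0.056,0,0,0,0,0],[-0.193,-0.056,0,0,0,0,0],[-0.193,-0.056,0,0,0,0,0],[-0.193,-0.056,0,0,0,0,0],[-0.193,-0.056,0,0,0,0,0],[0,0,0,0,0,0,0]],
  ],
)

```text
time_s: 11.6
tcp_pos: [0.6273, -0.07, 0.0881]
ee_rot: [0.993, 0.119, -0.001, -0.0]
ft_force: [-0.0, -0.3, -0.2]
grip_width: -0.001
```

send_rows(
  rows=[
    [[0,0,0.5,0,0,0,0],[0,0,0.5,0,0,0,0],[0,0,0,0,0,0,0]],
  ],
)

```text
time_s: 11.9
tcp_pos: [0.63, -0.0697, 0.1303]
ee_rot: [0.993, 0.119, 0.001, 0.0]
ft_force: [0.2, -0.1, -0.3]
grip_width: -0.002
```

```bash
python3 - <<'E'
from h import *
st(); print(bar('wrist','w6.png')); print(bar('scene','s6.png'))
c=K('wrist')
u,v=proj(c,tow([0,-.0865,.092]))[0].astype(int);print(u,v)
E
```

```text
t 11.9 tcp [ 0.63   -0.0697  0.1303] jig [-0.0202 -0.0872  0.1303] yaw 13.66 q [9.929e-01 1.189e-01 1.500e-03 1.000e-04] F [ 0.18 -0.15 -0.32] w -0.002
('wrist', 86, 'ang med', np.float64(-28.0), array([-34., -24.]), 'y', np.float64(-0.096), np.float64(-0.072))
('scene', 78, 'ang med', np.float64(-24.000000000000004), array([-30., -19.]), 'y', np.float64(-0.1), np.float64(-0.074))
365 288
```

View pics/w6.png

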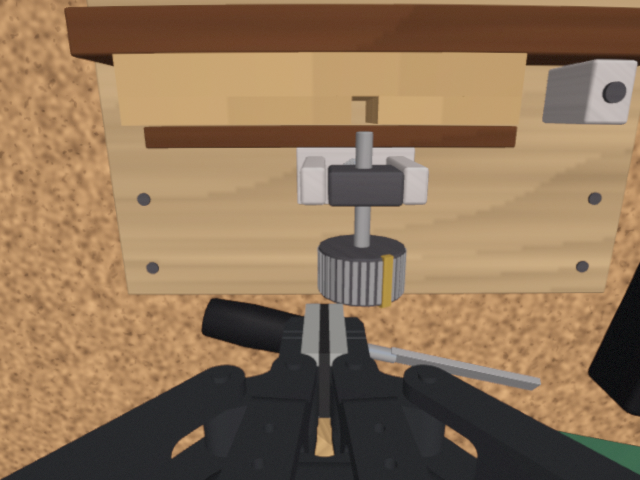

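The wrist view shows the bar at (388,280), about 25° short of the top. The pin's tip at (364,133) is clear of the groove at (370,108). The remainder is about 10 mm of rolling.

send_rows(
  rows=[
    [[0.648,0.162,-0.4,0,0,0,0],[0,0,-0.33,0,0,0,0],[0,0,-0.33,0,0,0,0],[0,0,0,0,0,0,0],[0,0,0,0,0,0,0],[-0.119,-0.031,0,0,0,0,0],[-0.119,-0.031,0,0,0,0,0],[0,0,0,0,0,0,0],[0,0,0,0,0,0,0]],
  ],
)

```text
time_s: 12.9
tcp_pos: [0.6449, -0.0656, 0.086]
ee_rot: [0.993, 0.119, -0.0, -0.0]
ft_force: [-0.2, 1.1, 4.7]
grip_width: -0.0
```

```bash
python3 - <<'E'
from h import *
st(); print(bar('wrist','w7.png')); print(bar('scene'))
E
```

```text
t 12.9 tcp [ 0.6449 -0.0656  0.086 ] jig [-0.0048 -0.0868  0.086 ] yaw 13.65 q [ 9.929e-01  1.188e-01 -1.000e-04 -1.000e-04] F [-0.2   1.07  4.72] w -0.0
('wrist', 11, 'ang med', np.float64(0.0), array([-4.,  4.]), 'y', np.float64(-0.074), np.float64(-0.072))
('scene', 12, 'ang med', np.float64(-10.0), array([-18.,  -6.]), 'y', np.float64(-0.1), np.float64(-0.076))
```

send_rows(
  rows=[
    [[0,0,0.5,0,0,0,0],[-0.6,-0.15,0.6,0,0,0,0],[-0.6,-0.15,0,0,0,0,0],[0,0,0,0,0,0,0]],
  ],
)

```text
time_s: 13.4
tcp_pos: [0.5948, -0.0789, 0.1301]
ee_rot: [0.993, 0.118, -0.0, -0.0]
ft_force: [0.1, -0.3, -0.8]
grip_width: -0.003
```

```bash
python3 - <<'E'
from h import *
st(); print(bar('wrist','w8.png')); print(bar('scene'))
E
```

```text
t 13.4 tcp [ 0.5948 -0.0789  0.1301] jig [-0.0566 -0.0876  0.1301] yaw 13.54 q [ 9.930e-01  1.179e-01 -4.000e-04 -1.000e-04] F [ 0.06 -0.3  -0.81] w -0.003
('wrist', 90, 'ang med', np.float64(-6.000000000000001), array([-12.,   0.]), 'y', np.float64(-0.098), np.float64(-0.074))
('scene', 104, 'ang med', np.float64(6.000000000000001), array([ 0., 14.]), 'y', np.float64(-0.1), np.float64(-0.074))
```

View pics/w8.png

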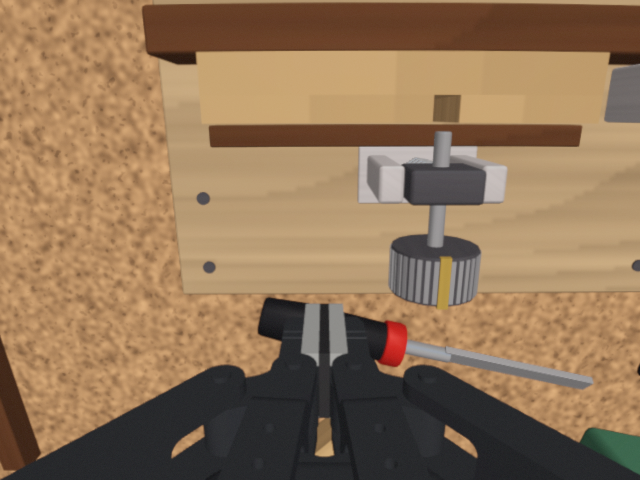

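Wrist reads -2° and scene +2° after bias, so the wheel is at two turns. The bar is on top at (445,282) and the pin at (442,135) is clear of the rail, whose near end is at u≈200. I'll move behind the rail and lower into the channel.

send_rows(
  rows=[
    [[-0.89,0.53,0,0,0,0.02,0],[-0.89,0.53,0,0,0,0.02,0],[-0.89,0.53,0,0,0,0.02,0],[0,0,0,0,0,0,0]],
  ],
)

```text
time_s: 13.9
tcp_pos: [0.4868, -0.0113, 0.1289]
ee_rot: [0.992, 0.125, -0.002, -0.001]
ft_force: [-0.7, -0.2, 0.2]
grip_width: 0.003
```

```bash
python3 - <<'E'
from h import *
st(); save('wrist','w9.png'); c=K('wrist')
print(proj(c,np.array([tow(p) for p in([-.108,.015,.075],[-.108,-.015,.075],[-.145,.011,.05],[-.145,-.011,.05],[-.15,.055,.015])])).round())
E
```

```text
t 13.9 tcp [ 0.4868 -0.0113  0.1289] jig [-0.145   0.0041  0.1289] yaw 14.32 q [ 9.922e-01  1.246e-01 -1.600e-03 -8.000e-04] F [-0.66 -0.23  0.17] w 0.003
[[391. 251.]
 [388. 307.]
 [316. 244.]
 [316. 282.]
 [308. 157.]]
```

View pics/w9.png

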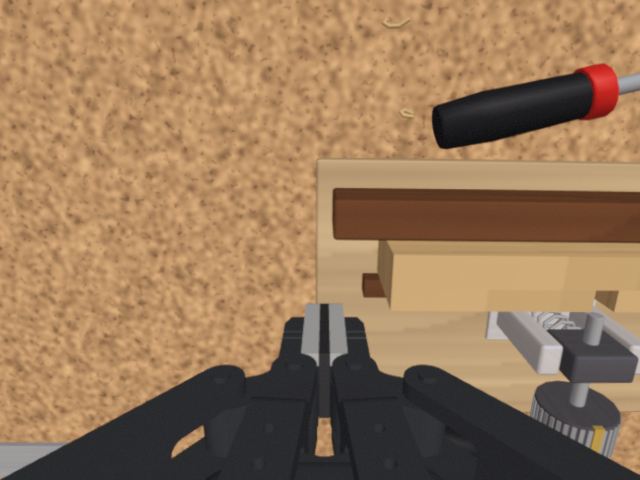

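The rail's near top corners are at (392,249) and (391,309), within about 2 px of the prediction. Lower and approach.

send_rows(
  rows=[
    [[0.025,-0.1,-0.66,0,0,0,0],[0,0,-0.66,0,0,0,0],[0,0,-0.65,0,0,0,0],[0,0,0,0,0,0,0],[0.24,0.06,0,0,0,0,0],[0.12,0.03,0,0,0,0,0],[0.12,0.03,0,0,0,0,0],[0.12,0.03,0,0,0,0,0],[0.12,0.03,0,0,0,0,0],[0.12,0.03,0,0,0,0,0]],
  ],
)

```text
time_s: 14.95
tcp_pos: [0.5254, -0.0093, 0.0512]
ee_rot: [0.992, 0.123, 0.0, -0.0]
ft_force: [-1.8, -1.2, 1.8]
grip_width: 0.001
```

send_rows(
  rows=[
    [[0.12,0.03,0,0,0,0,0],[0.12,0.03,0,0,0,0,0],[0.12,0.03,0,0,0,0,0],[0,0,0,0,0,0,0]],
  ],
)

```text
time_s: 15.35
tcp_pos: [0.5402, -0.0056, 0.0509]
ee_rot: [0.992, 0.123, 0.0, 0.0]
ft_force: [-0.3, -0.1, -0.1]
grip_width: 0.0
```

```bash
python3 - <<'E'
from h import *
st(); im=save('scene','s10.png'); u,v=proj(K('scene'),tow([.05,-.03,.06]))[0].astype(int)
cv2.imwrite('pics/c10.png',cv2.resize(im[v-75:v+75,u-100:u+100,::-1],(800,600),interpolation=cv2.INTER_CUBIC))
E
```

```text
t 15.35 tcp [ 0.5402 -0.0056  0.0509] jig [-0.0918 -0.0033  0.0509] yaw 14.17 q [9.924e-01 1.233e-01 3.000e-04 1.000e-04] F [-0.26 -0.14 -0.14] w 0.0
```

View pics/c10.png

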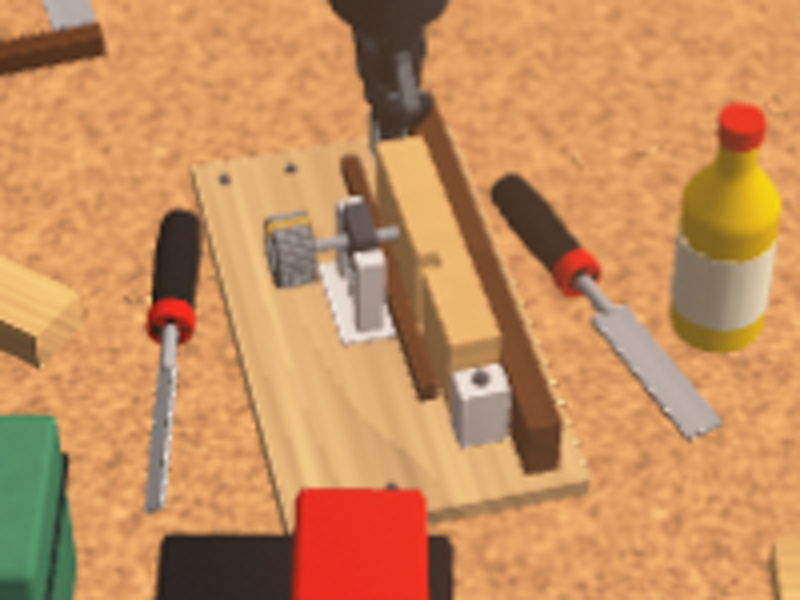

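The rail slides freely and is close to the stop, with its far face at (475,350) in the crop and the stop at (480,385). Continue in small steps until it meets the stop.

send_rows(
  rows=[
    [[0.065,0.04,0,0,0,0,0],[0.065,0.04,0,0,0,0,0],[0.07,0.018,0,0,0,0,0],[0.05,0.013,0,0,0,0,0]],
  ],
)

```text
time_s: 15.8
tcp_pos: [0.5463, -0.0022, 0.0503]
ee_rot: [0.992, 0.123, -0.003, -0.0]
ft_force: [-28.0, -6.2, 19.5]
grip_width: 0.0
```

send_rows(
  rows=[
    [[0.05,0.013,0,0,0,0,0],[0.05,0.013,0,0,0,0,0]],
  ],
)

```text
time_s: 16.0
tcp_pos: [0.5464, -0.0022, 0.0497]
ee_rot: [0.992, 0.122, -0.007, -0.001]
ft_force: [-47.7, -11.0, 32.1]
grip_width: -0.002
```

send_rows(
  rows=[
    [[0.04,0.01,0,0,0,0,0],[0.04,0.01,0,0,0,0,0]],
  ],
)

```text
time_s: 16.2
tcp_pos: [0.5464, -0.0022, 0.0492]
ee_rot: [0.993, 0.122, -0.009, -0.001]
ft_force: [-62.7, -15.1, 43.7]
grip_width: 0.001
```

The rail hit the stop on the first of those calls, and the next two only pressed harder. Back off gently.

send_rows(
  rows=[
    [[-0.1,-0.025,0,0,0,0,0],[-0.15,-0.037,0,0,0,0,0],[-0.4,-0.1,0,0,0,0,0],[-0.5,-0.125,0,0,0,0,0],[0,0,0,0,0,0,0]],
  ],
)

```text
time_s: 16.7
tcp_pos: [0.5087, -0.0115, 0.0509]
ee_rot: [0.992, 0.123, -0.001, -0.0]
ft_force: [0.2, 0.1, 0.6]
grip_width: 0.001
```

send_rows(
  rows=[
    [[0,0,0.8,0,0,0,0],[0,0,0.8,0,0,0,0],[0,0,0.8,0,0,0,0],[0,0,0.8,0,0,0,0],[0.6,-0.15,0,0,0,0,0],[0.6,-0.15,0,0,0,0,0],[0.6,-0.15,0,0,0,0,0],[0.6,-0.15,0,0,0,0,0],[0,0,0,0,0,0,0]],
  ],
)

```text
time_s: 17.6
tcp_pos: [0.6097, -0.0354, 0.179]
ee_rot: [0.992, 0.123, 0.001, 0.001]
ft_force: [0.8, -0.6, -0.2]
grip_width: -0.003
```

```bash
python3 - <<'E'
from h import *
st(); print(bar('wrist','w11.png')); print(bar('scene','s11.png'))
im=cv2.imread('pics/s11.png'); u,v=proj(K('scene'),tow([.08,-.02,.06]))[0].astype(int)
a=cv2.resize(im[v-50:v+50,u-67:u+67],(400,300),interpolation=cv2.INTER_CUBIC)
b=cv2.resize(cv2.imread('pics/w11.png'),(400,300),interpolation=cv2.INTER_AREA)
cv2.imwrite('pics/c11.png',np.hstack([a,b]))
E
```

```text
t 17.6 tcp [ 0.6097 -0.0354  0.179 ] jig [-0.0316 -0.049   0.179 ] yaw 14.15 q [9.924e-01 1.232e-01 9.000e-04 7.000e-04] F [ 0.77 -0.61 -0.22] w -0.003
('wrist', 78, 'ang med', np.float64(4.0), array([0., 8.]), 'y', np.float64(-0.098), np.float64(-0.072))
('scene', 108, 'ang med', np.float64(6.000000000000001), array([-2., 14.]), 'y', np.float64(-0.1), np.float64(-0.074))
```

View pics/c11.png

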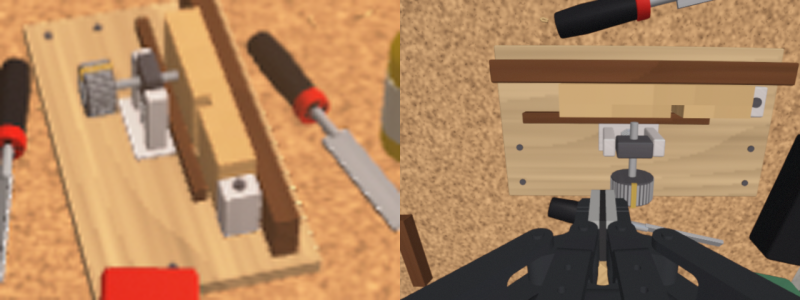

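The wheel still reads about two turns. In the half-size wrist view the rail's far end is at u≈741 and the stop at u≈751, and there may be a sliver between them. I'll check it numerically and in one enlarged crop.

```bash
python3 - <<'E'
from h import *
c=K('wrist'); im=cv2.imread('pics/w11.png')
for x in(.100,.105,.110,.115,.12): print(x,[proj(c,tow([x,0,z]))[0].round(1).tolist() for z in(.015,.06,.075)])
print('near',[ (x,proj(c,tow([x,0,.075]))[0].round(1).tolist()) for x in(-.075,-.07,-.065)])
y=int(proj(c,tow([.11,0,.065]))[0][1]); print(y)
for u in range(535,640,3): print(u,im[y,u].tolist(),end=' ')
a=cv2.resize(im[110:230,480:640],(800,600),interpolation=cv2.INTER_CUBIC); cv2.imwrite('pics/c12.png',a)
E
```

```text
0.1 [[508.5, 157.3], [539.1, 164.1], [551.6, 166.9]]
0.105 [[515.4, 157.3], [547.1, 164.1], [560.0, 167.0]]
0.11 [[522.3, 157.4], [555.1, 164.2], [568.5, 167.0]]
0.115 [[529.2, 157.4], [563.0, 164.3], [576.9, 167.1]]
0.12 [[536.1, 157.5], [571.0, 164.3], [585.3, 167.2]]
near [(-0.075, [249.3, 165.8]), (-0.07, [258.0, 165.8]), (-0.065, [266.7, 165.8])]
165
535 [113, 161, 196] 538 [113, 161, 196] 541 [111, 160, 196] 544 [112, 161, 195] 547 [111, 160, 195] 550 [110, 160, 195] 553 [112, 161, 196] 556 [111, 160, 195] 559 [111, 161, 195] 562 [112, 160, 195] 565 [86, 87, 96] 568 [81, 79, 83] 571 [82, 80, 83] 574 [83, 80, 84] 577 [88, 85, 88] 580 [183, 186, 194] 583 [176, 181, 191] 586 [125, 166, 195] 589 [126, 166, 195] 592 [125, 165, 195] 595 [125, 166, 196] 598 [114, 155, 188] 601 [95, 137, 178] 604 [92, 131, 172] 607 [94, 135, 176] 610 [101, 145, 187] 613 [108, 154, 197] 616 [93, 134, 176] 619 [94, 134, 176] 622 [104, 149, 192] 625 [99, 143, 185] 628 [111, 158, 202] 631 [92, 131, 172] 634 [96, 137, 179] 637 [100, 143, 186]
```

View pics/c12.png

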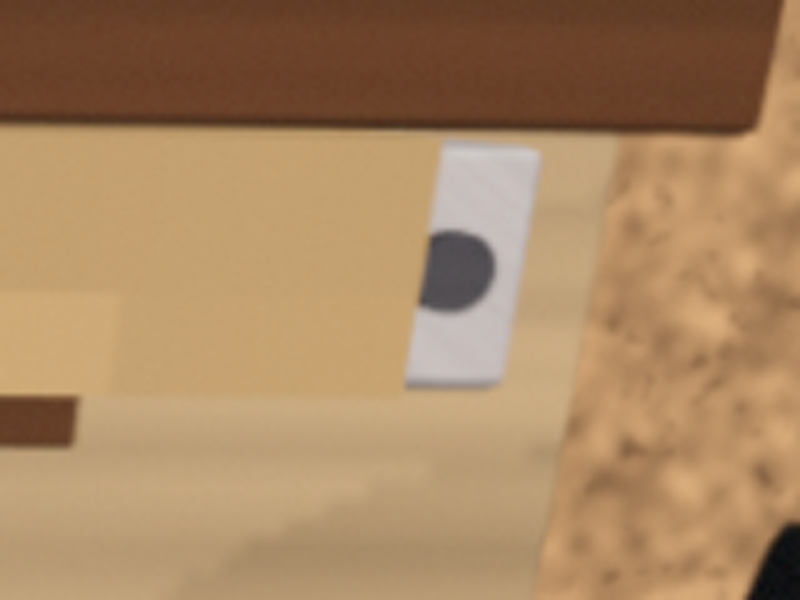

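The rail's far top edge (u≈564) hides the stop's face: rail end x≈107.5 mm, stop face x≈107 mm, so there is no gap. The arm is clear of everything. Handing in.

```bash
python3 -c "
from h import *
st(); print(order.job_done())"
```

```text
t 17.7 tcp [ 0.6069 -0.0351  0.1787] jig [-0.0342 -0.0481  0.1787] yaw 14.14 q [ 9.924e-01  1.230e-01 -1.000e-04  2.000e-04] F [ 0.2   0.69 -0.04] w -0.001
the job is handed in; nothing more can be done
None
```

The thumbscrew is two turns loose and the rail is home against the end stop. I handed the job in at 17.7 s with the arm clear of everything.

**Wheel:** I rolled it with seven full strokes and one short one, pressing with about 4 N. The last corrected readings of the turn mark disagree slightly: the wrist camera gave about +8° and the scene camera about +2°. Right after the last stroke they read -2° and +2°, and the wheel was not touched in between. Its outward travel, about 13 mm, also fits two turns.

**Rail:** I pushed it about 40 mm with the shut fingertips, in the channel throughout. The last image puts its far end at 107.5 mm and the stop face at about 107 mm along the jig, with no gap visible. The arm stopped advancing there while the push force kept rising.

**Excess force:** I sent the last three push steps together, so after the rail met the stop the push kept building. The wrist force reached about 78 N (63 N along the rail, 44 N upward) before I backed off. That is under the 120 N wrist limit. The contact was meant to be with the fingertips only. I did not confirm that the higher part of the fingers stayed clear of the rail, so I cannot rule out exceeding the 40 N limit on the gripper body.

**Things on the bench:** I saw nothing displaced in the final views, but I did not measure the bystanders' positions.

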